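# Sort the leftovers of a tasting

### The arm

A 7-joint arm with a two-finger parallel gripper is mounted at the origin on the work surface. World frame = base frame: x ahead of the robot, y to its left, z up, the work surface at z = 0. Lengths are in m, angles in rad, forces in N, time in s.
With the tool pointing down it reaches from about 0.425 to 0.95 m from the base axis. Payload 16.7 kg.
Tool frame: the origin (TCP) lies on the centre line of the jaws, within the pads' length; the fingertips stand 17 mm ahead of it and the grasp point (between the pads) lies 2 mm behind it; z points along the fingers, y is the line along which they close (so a half turn about z gives the same grasp; the last joint's range is limited). The gripper opens to 94 mm and grips with 3 to 60 N. Pads are 16 mm wide; open, the fingers measure 119 mm over their backs; the gripper's body (75 mm by 177 mm) begins 78 mm behind the grasp point.
Start: joints at [-1.419, 0.426, 0.074, 1.606, -0.034, 1.111, -0.067], TCP at [0.201, 0.644, 0.222] pointing down, gripper open.
Joint ranges: [-2.85, 2.85], [-0.5, 2.14], [-1.23, 1.37], [0.21, 2.46], [-1.02, 4.16], [0.16, 2.05], [-2.73, 2.73]. Speed limits (rad/s): [1.89, 1.89, 2.39, 2.39, 3.01, 3.01, 3.01].

### API

Orientations are given as a unit quaternion [w, x, y, z].
In Python, from station import sensors, snapshot, job, silhouettes, place_of gives the robot as it stands.
- The arm moves only by the tool play_rows, never from a script. Its argument "moves" is a list of rows, each a list of 3 entries, a list of its own where there are three numbers: the shift along the tool's x, y, z in mm, then the turn about the tool's z in degrees, then the finger opening in mm, from 0 to 94. A call has 1 to 8 rows; each row shifts and turns the commanded pose from where the row before left it, along the tool's axes as they then stand; what a row does not reach is not made up. A row lasts 1/10 s, in which the tool goes at most 50 mm and 8.59 degrees, less where a joint would pass 70% of its speed; a pose out of reach is approached as far as the arm can. A call is refused whole if a number of a shift passes 50 or a number of a turn 8.59, either way. A call with a gripper value outside its range is refused whole. The fingers move at their own pace and stop on an object; "squeeze" is the grip in N (left out, the last holds). Time passes only in rows, so rows that do not move let the fingers close. It gives the time, the measured TCP pose, the force, the opening and the grip force at its end, in the units of the state.
- sensors.get_state(): the state, without advancing time (a new reading comes with each control period).
- snapshot(name): name is "scene" or "top"; returns a dict with "image" (420x560x3 uint8, red, green, blue), "fx", "fy", "cx", "cy" (pixels), "R" (3x3) and "t" (3): a world point X has camera coordinates R X + t. Camera axes: x right, y down, z forward; pixel columns grow to the right and rows downward; lengths in m; the calibration is good to about 2 mm. A picture is of the moment at which its call begins. There is no depth.
- job.hand_in(): hands the job in; it is judged then, once.
Trained networks look in a picture, given as the dict that the camera call returned (one of the last four; its "shot" number tells which), for a name from the list of things; names that differ only in an ending like _2 or _b are one class to them, and where a whole thing is asked for, a point or a joint stands for the part that bears it (a point fixed in the world has none). Each returns a list of dicts, best first, with "conf" (0 to 1); they miss things now and then, are a little off and sometimes report something else, mostly with a low value. They report only what shows in the picture. A call takes as long as a camera call. They do not tell look-alikes from the thing itself.
- silhouettes(picture, query): "mask" (420x560 bool, what is visible of it).
- place_of(picture, query): "location" ([x, y, z] in m, in the coordinates of the camera as it stood for that picture, good to about 4 mm: a listed point, or the origin of a listed thing).
The state is a dict: "t": time; "q": joint angles; "qd": joint speeds; "joint_torque": joint torques, N m; "eef_pos": TCP position; "eef_rot": TCP orientation; "contact_force": force on the tool from outside, world axes, zero at the start; "moment": the same for the moment, N m; "opening": opening from 0.0 (shut) to 1.0 (fully open); "gripper_force": force on a finger pad.
Only numpy, scipy, OpenCV 4.12 (cv2) and the standard library are available. Lean on these libraries where they do the work, as an engineer would, in place of code of your own. Each camera call takes 0.05 s, during which the arm holds its last target. There are 200 camera calls.

### The job

The tasting is over: sort what is left on the table. Stand the two grey-and-white cups upright in the pockets of the blue cup carrier, one in each, lay both wooden spoons flat in the green compost tub, and lay the steel spoon flat in the stainless-steel cutlery pan. Do not shift or knock over the salt shaker and the amber tea-light glass that stand among them, and let go of everything at the end.

Things in the scene. Friction and masses are not known exactly. Their poses are not given: they have to be found in the camera images.
- cup_a: reusable tasting cup, open and empty, standing upright: dark grey foot, mid grey waist, white top; 72 mm tall, outer diameter 48 mm at the foot widening evenly to 60 mm at the rim, wall 3 mm, about 40 g. Origin in the centre of its underside, z up. The two cups are alike and either may go in either pocket.
- cup_b: reusable tasting cup, open and empty, standing upright: dark grey foot, mid grey waist, white top; 72 mm tall, outer diameter 48 mm at the foot widening evenly to 60 mm at the rim, wall 3 mm, about 40 g. Origin in the centre of its underside, z up. Twin of cup_a.
- wooden_spoon_a: flat wooden tasting spoon, brown birch, 126 mm long, 6 mm thick, lying flat; handle 11 mm wide, round paddle head 25 mm wide. Origin on the underside, about the balance point, in mid-length (on the handle, where it is gripped); x runs along the spoon from the handle end (-66 mm) to the paddle (+60 mm), y across it, z up. About 12 g. At the start x points roughly away from the robot.
- wooden_spoon_b: Twin of wooden_spoon_a: flat wooden tasting spoon, brown birch, 126 mm long, 6 mm thick, lying flat; handle 11 mm wide, round paddle head 25 mm wide. Origin on the underside, about the balance point, in mid-length (on the handle, where it is gripped); x runs along the spoon from the handle end (-66 mm) to the paddle (+60 mm), y across it, z up. About 12 g. At the start x points roughly away from the robot.
- steel_spoon: grey stainless-steel soup spoon, 138 mm long, lying face up: round bowl 36 mm across and 11 mm high, flat handle 9 mm wide and 5 mm thick whose middle is arched clear of the table (its underside 7 mm, its top 12 mm above the table). Origin at table level under the handle (0 mm), where it is gripped; x runs along the spoon from the handle end (-70 mm) to the bowl (centre +50 mm), y across it, z up. About 35 g. At the start x points roughly away from the robot.
- compost_tub: green plastic compost tub for the wooden spoons. Fixed, open-topped, 150 mm (x) by 190 mm (y) over its rim, rim 45 mm above the table; inside straight-walled, 130 by 170 mm, inner floor 5 mm above the table. Origin on the table under its centre, y along its length, z up.
- cutlery_pan: shiny stainless-steel cutlery pan for the steel spoon. Fixed, open-topped, 150 mm (x) by 190 mm (y) over its rim, rim 45 mm above the table; inside straight-walled, 130 by 170 mm, inner floor 5 mm above the table. Origin on the table under its centre, y along its length, z up.
- cup_carrier: dark blue cup carrier, a fixed block 150 mm (x) by 190 mm (y) by 26 mm high with two round straight pockets side by side, centred at y = +48 mm and y = -48 mm (x = 0) of its own frame; each pocket 70 mm across and 22 mm deep (its floor 4 mm above the table). Origin on the table under its centre, z up.
- salt_shaker: bystander, to be left alone: white salt shaker with a steel top, 74 mm tall, 42 mm across, loose. Origin in the centre of its underside, z up.
- tealight_glass: bystander, to be left alone: amber glass with a tea light in it, 50 mm tall (wick to 58 mm), 60 mm across, loose. Origin in the centre of its underside, z up.
Mind the look-alikes: they are no part of the job. Leave any red look-alike of the wooden_spoon_b alone.

How it is judged:
At the end, for the whole second after the job is handed in: Each cup upright (0.12 rad) on its own pocket floor, within 14 mm of centre in x and y; wooden spoons flat (0.2 rad, either face) inside the compost tub, steel spoon likewise in the cutlery pan, origins within the walls and under 30 mm high; all five at rest (30 mm/s) (((x of cup_a in the frame of cup_carrier between -0.014 and 0.014 m and y of cup_a in the frame of cup_carrier between 0.034 and 0.062 m and z of cup_a in the frame of cup_carrier between -0.002 and 0.01 m and x of cup_b in the frame of cup_carrier between -0.014 and 0.014 m and y of cup_b in the frame of cup_carrier between -0.062 and -0.034 m and z of cup_b in the frame of cup_carrier between -0.002 and 0.01 m) or (x of cup_a in the frame of cup_carrier between -0.014 and 0.014 m and y of cup_a in the frame of cup_carrier between -0.062 and -0.034 m and z of cup_a in the frame of cup_carrier between -0.002 and 0.01 m and x of cup_b in the frame of cup_carrier between -0.014 and 0.014 m and y of cup_b in the frame of cup_carrier between 0.034 and 0.062 m and z of cup_b in the frame of cup_carrier between -0.002 and 0.01 m)) and angle between each of cup_a, cup_b's own z axis and vertical below 0.12 rad and x of wooden_spoon_a in the frame of compost_tub between -0.065 and 0.065 m and y of wooden_spoon_a in the frame of compost_tub between -0.085 and 0.085 m and z of wooden_spoon_a in the frame of compost_tub between -0.002 and 0.03 m and (angle between wooden_spoon_a's own z axis and vertical below 0.2 rad or angle between wooden_spoon_a's own z axis and vertical above 2.9 rad) and x of wooden_spoon_b in the frame of compost_tub between -0.065 and 0.065 m and y of wooden_spoon_b in the frame of compost_tub between -0.085 and 0.085 m and z of wooden_spoon_b in the frame of compost_tub between -0.002 and 0.03 m and (angle between wooden_spoon_b's own z axis and vertical below 0.2 rad or angle between wooden_spoon_b's own z axis and vertical above 2.9 rad) and x of steel_spoon in the frame of cutlery_pan between -0.065 and 0.065 m and y of steel_spoon in the frame of cutlery_pan between -0.085 and 0.085 m and z of steel_spoon in the frame of cutlery_pan between -0.002 and 0.03 m and (angle between steel_spoon's own z axis and vertical below 0.2 rad or angle between steel_spoon's own z axis and vertical above 2.9 rad) and linear speed of each of cup_a, cup_b, wooden_spoon_a, wooden_spoon_b, steel_spoon below 0.03 m/s); the robot touches nothing.
It fails at once if the salt shaker was shifted more than 25 mm or tipped (distance of salt_shaker from where it was at the start of the episode above 0.025 m or angle between salt_shaker's own z axis and vertical above 0.3 rad).
It fails at once if the tea-light glass was shifted more than 25 mm or tipped (distance of tealight_glass from where it was at the start of the episode above 0.025 m or angle between tealight_glass's own z axis and vertical above 0.3 rad).
It also fails if it takes over 128 s, if anything falls off the work surface, if the arm or the gripper's body presses on something with over 40 N, if the wrist force passes 120 N, or if a joint passes its speed limit or range.

## Working session

There is one attempt and no reset: what is moved stays moved. The work goes in short steps, Python scripts to look and compute and a tool call to move; the robot and the scene stay as the last step left them, time stands still between calls to the robot, and variables do not carry over. Pictures are saved under pics/ and viewed, at most 14 in all, crops included, and the job is handed in when it is done.

Besides the shell and the picture viewer there is one more tool, called after "Call:" as name(argument=value, ...) on one line, values as JSON. play_rows: Moves the arm, as the interface text tells. Its arguments: {"type":"object","properties":{"moves":{"type":"array","items":{"type":"array"}},"squeeze":{"type":"number"}},"required":["moves"]}

```bash
mkdir -p pics; ls; cat > h.py <<'E'
import numpy as np, cv2
from station import sensors, snapshot, job, silhouettes, place_of
def world(p,c): return np.array(p['R']).T@(np.array(c)-np.array(p['t']))
def pix(p,X):
    c=np.array(p['R'])@np.array(X)+np.array(p['t']); return p['fx']*c[0]/c[2]+p['cx'],p['fy']*c[1]/c[2]+p['cy']
def ray(p,u,v,z):
    R=np.array(p['R']);o=-R.T@np.array(p['t']);d=R.T@np.array([(u-p['cx'])/p['fx'],(v-p['cy'])/p['fy'],1]);return o+d*(z-o[2])/d[2]
def save(p,n,box=None,s=1):
    im=p['image'][...,::-1]
    if box: im=im[box[1]:box[3],box[0]:box[2]]
    cv2.imwrite('pics/'+n,cv2.resize(im,None,fx=s,fy=s,interpolation=cv2.INTER_CUBIC))
E
python3 - <<'E'
from h import *
for n in('top','scene'):
    p=snapshot(n); save(p,n+'0.png',s=1.4)
    print(n,-np.array(p['R']).T@p['t'])
    for q in 'cup_a wooden_spoon_a steel_spoon compost_tub cutlery_pan cup_carrier salt_shaker tealight_glass'.split():
        for d in place_of(p,q):
            w=world(p,d['location']); print(q,round(d['conf'],2),w.round(3),np.round(pix(p,w)))
s=sensors.get_state(); print(s)
E
```

```text
pics
top [ 0.39487892 -0.07540377  1.0968853 ]
cup_a 0.83 [ 0.365  0.319 -0.003] [124. 268.]
cup_a 0.57 [ 0.414 -0.229 -0.002] [344. 243.]
wooden_spoon_a 0.79 [ 0.361 -0.31  -0.   ] [378. 264.]
wooden_spoon_a 0.74 [ 0.272 -0.412 -0.003] [421. 300.]
wooden_spoon_a 0.63 [ 0.45   0.004 -0.001] [250. 231.]
wooden_spoon_a 0.57 [ 0.282 -0.204 -0.002] [336. 298.]
wooden_spoon_a 0.51 [ 0.725 -0.448 -0.001] [426. 119.]
compost_tub 0.68 [ 0.602 -0.256  0.   ] [352. 168.]
cutlery_pan 0.76 [ 0.652 -0.002 -0.006] [251. 152.]
cup_carrier 0.77 [ 0.616  0.254 -0.002] [151. 167.]
salt_shaker 0.81 [ 0.452  0.128 -0.001] [200. 231.]
tealight_glass 0.94 [ 0.416  0.236 -0.006] [158. 246.]
scene [ 1.33637446 -0.3073677   1.02371073]
cup_a 0.84 [ 0.413 -0.225 -0.   ] [217. 209.]
cup_a 0.81 [ 0.359  0.314 -0.005] [383. 162.]
wooden_spoon_a 0.77 [ 0.275 -0.412  0.003] [144. 188.]
wooden_spoon_a 0.68 [0.446 0.007 0.   ] [299. 201.]
wooden_spoon_a 0.62 [ 0.725 -0.452  0.   ] [147. 327.]
wooden_spoon_a 0.56 [ 0.279 -0.21  -0.001] [213. 176.]
wooden_spoon_a 0.45 [ 0.362 -0.311  0.002] [184. 202.]
wooden_spoon_a 
[... 461 characters left out ...]
0.9, 'q': array([-1.41847189,  0.42608973,  0.07394646,  1.60601613, -0.03411715,
        1.11077109, -0.06710909]), 'qd': array([-0.00012352,  0.00110604, -0.00024659,  0.00107256,  0.001163  ,
       -0.00232264,  0.00168141]), 'joint_torque': array([-6.35755841e-04, -9.35522032e+01,  3.66227344e+00, -4.54537940e+01,
       -4.89679165e-02,  1.28452256e-02, -3.16933620e-05]), 'eef_pos': array([0.20068351, 0.64444169, 0.2224679 ]), 'eef_rot': array([-1.54008867e-05,  1.50398040e-01,  9.88625525e-01, -1.08136733e-05]), 'contact_force': array([ 0.35086037, -0.19837748, -0.33238078]), 'moment': array([ 0.00619742, -0.01323648,  0.01657346]), 'gripper_force': 0.0, 'opening': 1.0000331416104833}
```

View pics/top0.png

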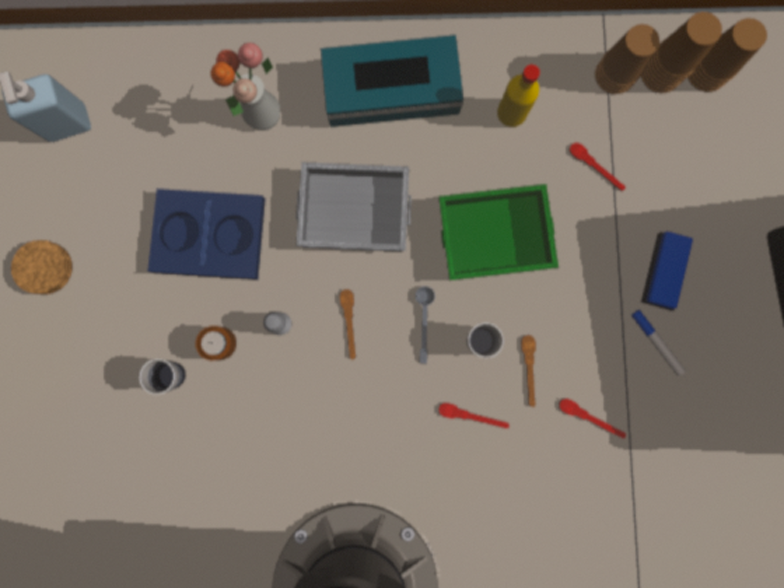

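View pics/scene0.png

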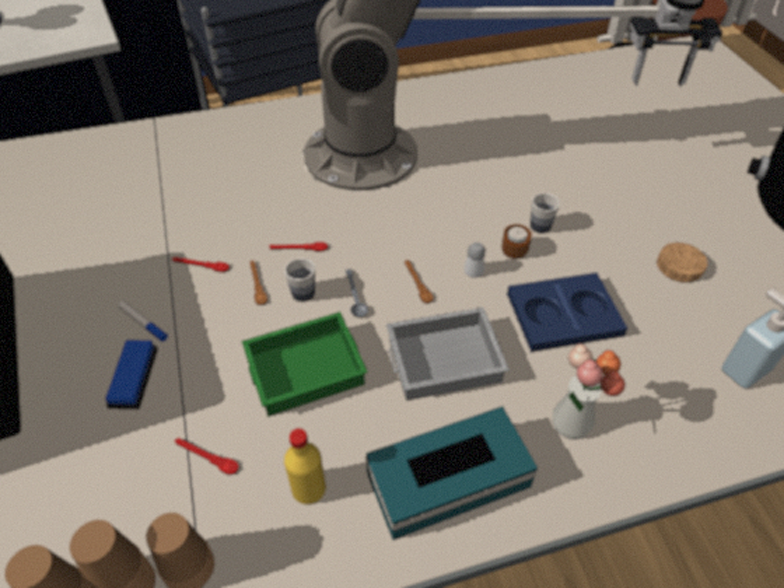

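Full-res top pixels. Wooden spoon candidates: brown at (250,231) and (378,264); red look-alikes at (336,298), (421,300) and (426,119), which I leave alone. Steel spoon is at (303,231); the blue-handled knife at (470,245) is not it. Cups are at (115,268) and (346,243). The brown cylinders at top right aren't cups.

Next: a close crop and the orientations.

```bash
python3 - <<'E'
from h import *
p=snapshot('top'); save(p,'crop.png',(90,110,420,310),2.4)
def rect(q,z):
    for d in silhouettes(p,q)[:6]:
        m=d['mask']; v,u=np.nonzero(m)
        P=np.array([ray(p,a,b,z)[:2]*1000 for a,b in zip(u,v)],np.float32)
        c,(w,h),a=cv2.minAreaRect(P); B=cv2.boxPoints((c,(w,h),a)); e=[B[1]-B[0],B[2]-B[1]]; e=max(e,key=np.linalg.norm)
        col=p['image'][m].mean(0).round()
        print(q,round(d['conf'],2),np.round(c),round(w),round(h),'long axis deg',round(np.degrees(np.arctan2(e[1],e[0]))%180,1),col)
rect('wooden_spoon_a',.005);rect('steel_spoon',.01);rect('compost_tub',.045);rect('cutlery_pan',.045);rect('cup_carrier',.026);rect('cup_a',.072)
E
```

```text
wooden_spoon_a 0.79 [ 277. -414.] 123 24 long axis deg 62.2 [147.  52.  46.]
wooden_spoon_a 0.69 [ 722. -446.] 120 21 long axis deg 45.3 [147.  47.  41.]
wooden_spoon_a 0.64 [451.   9.] 122 23 long axis deg 0.8 [131.  89.  56.]
wooden_spoon_a 0.59 [ 362. -307.] 25 121 long axis deg 177.5 [129.  89.  57.]
wooden_spoon_a 0.53 [ 284. -208.] 125 26 long axis deg 75.0 [154.  66.  59.]
steel_spoon 0.9 [ 444. -130.] 35 138 long axis deg 178.6 [97. 96. 97.]
compost_tub 0.69 [ 601. -255.] 152 196 long axis deg 95.2 [41. 88. 40.]
cutlery_pan 0.94 [651.  -8.] 201 154 long axis deg 86.2 [110. 108. 109.]
cup_carrier 0.69 [613. 254.] 200 156 long axis deg 84.1 [51. 58. 81.]
cup_a 0.81 [ 414. -222.] 57 56 long axis deg 43.3 [80. 77. 76.]
cup_a 0.68 [367. 309.] 74 55 long axis deg 88.9 [87. 84. 84.]
cup_a 0.6 [ 365. -293.] 23 112 long axis deg 177.5 [130.  89.  55.]
```

View pics/crop.png

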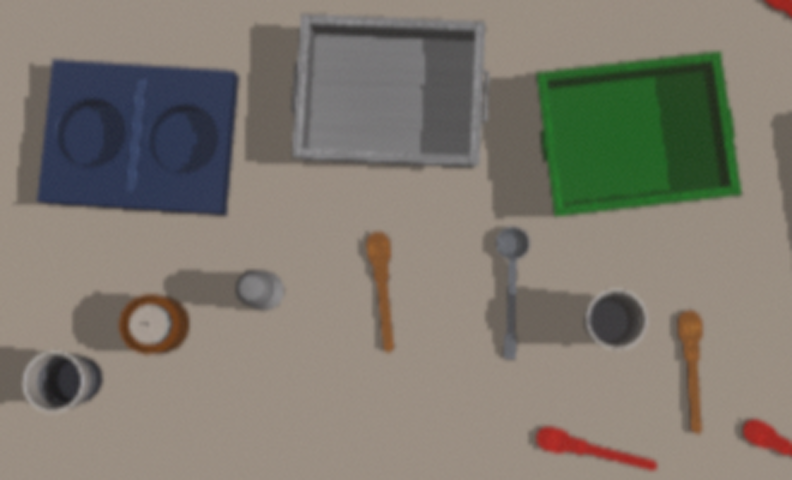

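The crop matches the descriptions: brown spoons at crop (383,290) and (692,370), reds excluded; steel spoon at (511,295); cups at (62,380) and (615,320); pockets at (91,132) and (184,138).

```bash
cat >> h.py <<'E'
from scipy.spatial.transform import Rotation as Ro
def to(x,y,z,yaw=None,turn=0):
    "tool-frame mm to target; turn: tool-z degrees applied before; yaw: wanted world angle of tool y (mod 180)"
    s=sensors.get_state(); w,a,b,c=s['eef_rot']; R=Ro.from_quat([a,b,c,w])
    y0=np.degrees(np.arctan2(*R.as_matrix()[1::-1,1]))
    d=(np.array([x,y,z])-s['eef_pos'])*1000
    print('tcp',np.round(s['eef_pos'],4),'yaw',round(y0,1),'t',s['t'],'q7',round(s['q'][6],2),'op',round(s['opening']*94,1),'tool mm',R.inv().apply(d).round(1),'after turn',(Ro.from_euler('z',-turn,degrees=True)*R.inv()).apply(d).round(1) if turn else '', 'turn needed',None if yaw is None else round((y0-yaw+90)%180-90,1))
E
python3 - <<'E'
from h import *
p=snapshot('top')
for u,v in((91,132),(184,138)): print(ray(p,90+u/2.4,110+v/2.4,.02).round(3))
for u,v in((377,243),(390,348),(690,325),(696,430),(512,262),(510,355)): print(ray(p,90+u/2.4,110+v/2.4,.006).round(3))
E
```

```text
[0.618 0.304 0.02 ]
[0.61  0.208 0.02 ]
[0.498 0.01  0.006]
[ 0.39  -0.002  0.006]
[ 0.407 -0.31   0.006]
[ 0.301 -0.311  0.006]
[ 0.475 -0.129  0.006]
[ 0.38  -0.125  0.006]
```

Call:
play_rows(moves=[[[-31,-33,11],0,84],[[-31,-33,11],0,84],[[-31,-33,11],0,84],[[-31,-33,11],0,84],[[-31,-33,11],0,84],[[-31,-33,11],0,84],[[-31,-33,11],0,84],[[-31,-33,11],0,84]], squeeze=10)

```text
t: 2.1
eef_pos: [0.3595, 0.3171, 0.1344]
eef_rot: [0.0, 0.15, 0.989, 0.0]
contact_force: [0.5, 0.8, 0.1]
opening: 0.895
gripper_force: 0.0
```

```bash
python3 - <<'E'
from h import *
for n in('top','scene'):
    p=snapshot(n)
    for d in place_of(p,'cup_a')[:2]: print(world(p,d['location']).round(3),d['conf'])
to(.362,.317,.046)
E
```

```text
[ 0.363  0.321 -0.001] 0.66
[ 0.412 -0.227  0.   ] 0.85
[ 0.358  0.317 -0.003] 0.72
tcp [0.3594 0.318  0.1346] yaw 72.6 t 2.3 q7 0.46 op 83.9 tool mm [-2.7 -0.2 88.6] after turn  turn needed None
```

Call:
play_rows(moves=[[[-2,1,30],0,84],[[0,0,30],0,84],[[0,0,28],0,84],[[0,0,0],0,84],[[0,0,0],0,40],[[0,0,0],0,40],[[0,0,0],0,40],[[0,0,0],0,40]], squeeze=10)

```text
t: 3.1
eef_pos: [0.3615, 0.3196, 0.0475]
eef_rot: [0.0, 0.15, 0.989, 0.001]
contact_force: [0.6, -1.3, 6.4]
opening: 0.619
gripper_force: 9.9
```

Call:
play_rows(moves=[[[0,0,0],0,40],[[0,0,-15],0,40],[[0,0,-25],0,40],[[0,0,-20],0,40]])

```text
t: 3.5
eef_pos: [0.3612, 0.319, 0.1078]
eef_rot: [0.0, 0.15, 0.989, 0.0]
contact_force: [0.1, 0.2, -0.4]
opening: 0.615
gripper_force: 9.9
```

```bash
python3 - <<'E'
from h import *
p=snapshot('scene'); save(p,'lift1.png',(280,60,480,210),3)
to(.618,.303,.106)
E
```

```text
tcp [0.3623 0.32   0.1105] yaw 72.7 t 3.55 q7 0.48 op 57.8 tool mm [-249.2   59.9    5. ] after turn  turn needed None
```

View pics/lift1.png

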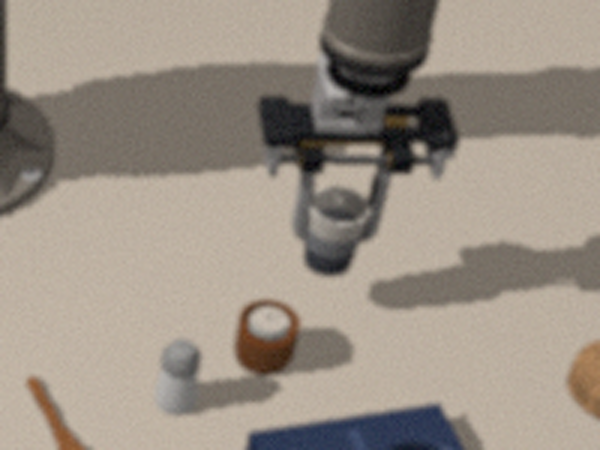

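Cup 1 is held upright, seen at crop (335,230) between the fingers, clear of the glass.

Call:
play_rows(moves=[[[-20,5,0],0,40],[[-38,9,0],0,40],[[-38,9,0],0,40],[[-38,9,0],0,40],[[-38,9,0],0,40],[[-38,9,0],0,40],[[-26,7,0],0,40],[[-13,3,0],0,40]])

```text
t: 4.35
eef_pos: [0.6188, 0.3014, 0.1062]
eef_rot: [0.0, 0.151, 0.989, -0.0]
contact_force: [-0.8, -0.3, -0.8]
opening: 0.617
gripper_force: 9.9
```

Call:
play_rows(moves=[[[0,0,10],0,40],[[0,0,15],0,40]])

```text
t: 4.55
eef_pos: [0.6159, 0.3027, 0.081]
eef_rot: [0.0, 0.15, 0.989, 0.0]
contact_force: [-0.5, 0.6, -0.5]
opening: 0.619
gripper_force: 9.9
```

```bash
python3 - <<'E'
from h import *
to(.618,.303,.052)
p=snapshot('top'); save(p,'pl1.png',(90,110,250,230),4)
E
```

```text
tcp [0.6159 0.3027 0.081 ] yaw 72.7 t 4.55 q7 0.85 op 58.2 tool mm [-1.9  0.8 29. ] after turn  turn needed None
```

View pics/pl1.png

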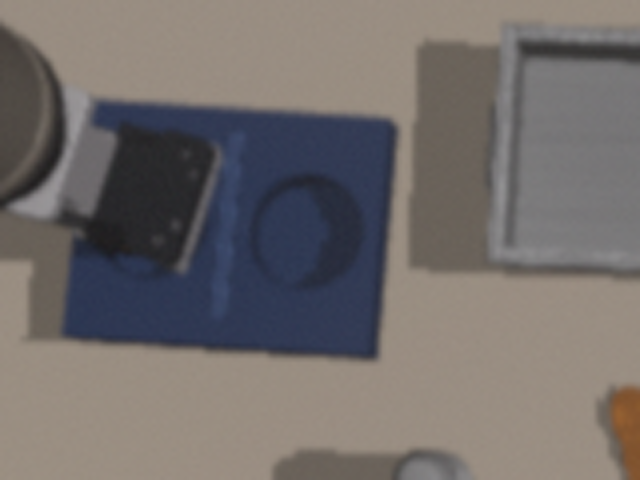

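The gripper is over the left pocket and the right pocket (crop (307,232)) is free. Lowering and releasing.

Call:
play_rows(moves=[[[-2,1,15],0,40],[[0,0,8],0,40],[[0,0,6],0,40],[[0,0,0],0,40],[[0,0,0],0,76],[[0,0,0],0,76],[[0,0,0],0,76],[[0,0,-20],0,76]])

```text
t: 5.4
eef_pos: [0.6176, 0.3021, 0.0707]
eef_rot: [-0.001, 0.15, 0.989, -0.001]
contact_force: [-1.9, 0.2, -0.7]
opening: 0.809
gripper_force: 0.0
```

Call:
play_rows(moves=[[[0,0,-40],0,76],[[0,0,-50],0,60]])

```text
t: 5.6
eef_pos: [0.6179, 0.3021, 0.1623]
eef_rot: [-0.001, 0.15, 0.989, -0.001]
contact_force: [0.8, 0.5, 1.0]
opening: 0.755
gripper_force: 0.0
```

```bash
python3 - <<'E'
from h import *
to(.449,.0045,.16,yaw=96)
to(.449,.0045,.16,turn=-23)
p=snapshot('scene'); save(p,'pl1b.png',(340,160,480,265),4)
for d in place_of(p,'cup_a'): print(world(p,d['location']).round(3),d['conf'])
E
```

```text
tcp [0.6179 0.3021 0.1623] yaw 72.7 t 5.6 q7 0.83 op 70.9 tool mm [  72.8 -334.4    3.3] after turn  turn needed -23.3
tcp [0.6179 0.3021 0.1623] yaw 72.7 t 5.6 q7 0.83 op 70.9 tool mm [  72.8 -334.4    3.3] after turn [ 197.7 -279.4    3.3] turn needed None
[ 0.413 -0.227  0.003] 0.93
[ 0.617  0.3   -0.001] 0.92
```

View pics/pl1b.png

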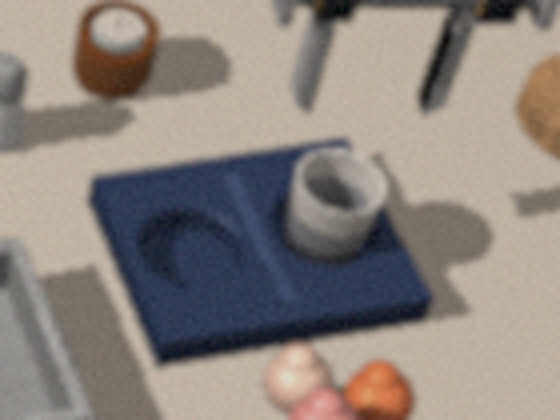

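Cup 1 stands in the left pocket, crop (335,205), and the right pocket is free. Next is spoon a.

Call:
play_rows(moves=[[[0,0,0],-8,40],[[0,0,0],-8,40],[[0,0,0],-7,40],[[30,-42,0],0,40],[[30,-42,0],0,40],[[30,-42,0],0,40],[[30,-42,0],0,40],[[30,-42,0],0,40]])

```text
t: 6.5
eef_pos: [0.4935, 0.0842, 0.1627]
eef_rot: [0.0, -0.05, 0.999, 0.0]
contact_force: [1.3, -0.2, 0.7]
opening: 0.424
gripper_force: 0.0
```

Call:
play_rows(moves=[[[30,-42,10],0,40],[[18,-27,40],0,40],[[0,0,40],0,40],[[0,0,0],0,40]])

```text
t: 6.9
eef_pos: [0.4529, 0.0144, 0.0713]
eef_rot: [-0.003, -0.049, 0.999, -0.001]
contact_force: [0.6, -0.1, 1.1]
opening: 0.425
gripper_force: 0.0
```

```bash
python3 - <<'E'
from h import *
to(.449,.0045,.0185,yaw=96)
p=snapshot('scene'); save(p,'sp1.png',(250,140,370,230),5)
for d in place_of(p,'wooden_spoon_a'): print(world(p,d['location']).round(3),d['conf'])
E
```

```text
tcp [0.4529 0.0144 0.0713] yaw 95.6 t 6.9 q7 1.6 op 40.0 tool mm [ 4.6 -9.4 52.9] after turn  turn needed -0.4
[ 0.279 -0.203 -0.001] 0.72
[ 0.726 -0.451 -0.002] 0.71
[0.449 0.004 0.002] 0.67
[ 0.274 -0.413  0.003] 0.62
[ 0.361 -0.314  0.001] 0.47
```

View pics/sp1.png

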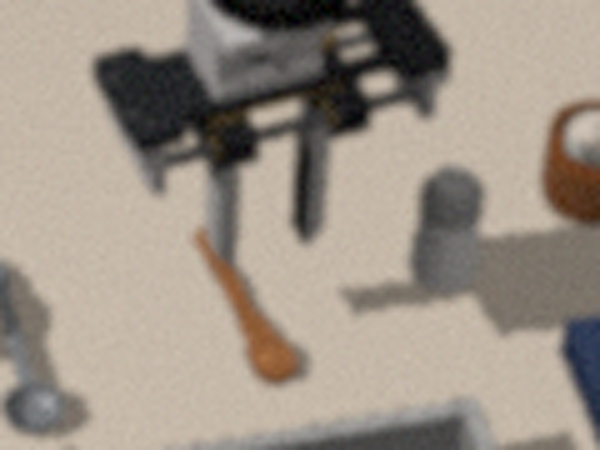

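Fingers straddle roughly over the spoon handle (crop (225,275)); correct by about −9 mm in y and descend.

Call:
play_rows(moves=[[[5,-9,5],0,40],[[0,0,25],0,40],[[0,0,16],0,40],[[0,0,6.5],0,40],[[0,0,0],0,40],[[0,0,0],0,4],[[0,0,0],0,4],[[0,0,0],0,4]], squeeze=15)

```text
t: 7.8
eef_pos: [0.4517, 0.006, 0.0223]
eef_rot: [0.001, -0.05, 0.999, 0.0]
contact_force: [-0.1, 0.3, -0.8]
opening: 0.206
gripper_force: 0.0
```

Call:
play_rows(moves=[[[0,0,0],0,4],[[0,0,0],0,4],[[0,0,-20],0,4],[[0,0,-40],0,4],[[0,0,-40],0,4]])

```text
t: 8.3
eef_pos: [0.4505, 0.0056, 0.1225]
eef_rot: [-0.001, -0.05, 0.999, -0.0]
contact_force: [1.0, -0.5, -0.2]
opening: 0.106
gripper_force: 15.0
```

```bash
python3 - <<'E'
from h import *
to(.63,-.258,.1,yaw=5)
to(.63,-.258,.1,turn=90)
p=snapshot('scene'); save(p,'sp1b.png',(250,110,370,200),5)
E
```

```text
tcp [0.4505 0.0056 0.1225] yaw 95.7 t 8.3 q7 1.58 op 9.9 tool mm [-152.4 -280.1   22.4] after turn  turn needed -89.3
tcp [0.4505 0.0056 0.1225] yaw 95.7 t 8.3 q7 1.58 op 9.9 tool mm [-152.4 -280.1   22.4] after turn [-280.1  152.4   22.4] turn needed None
```

View pics/sp1b.png

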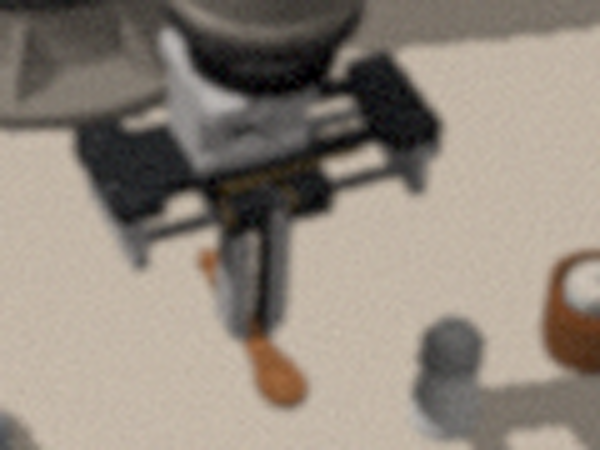

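Spoon a is held mid-handle, crop (250,330). Turn 90° and carry it to the tub.

Call:
play_rows(moves=[[[0,0,0],8.5,4],[[0,0,0],8.5,4],[[0,0,0],8.5,4],[[0,0,0],8.5,4],[[0,0,0],8.5,4],[[0,0,0],8.5,4],[[0,0,0],8.5,4],[[0,0,0],8.5,4]])

```text
t: 9.15
eef_pos: [0.4512, 0.0059, 0.1216]
eef_rot: [-0.0, 0.52, 0.854, -0.0]
contact_force: [-0.0, -0.8, -0.2]
opening: 0.107
gripper_force: 15.0
```

Call:
play_rows(moves=[[[0,0,0],8.5,4],[[0,0,0],8.5,4],[[0,0,0],4.5,4],[[-30,16,0],0,4],[[-42,23,0],0,4],[[-42,23,0],0,4],[[-42,23,0],0,4],[[-42,23,0],0,4]])

```text
t: 9.95
eef_pos: [0.5809, -0.1808, 0.1215]
eef_rot: [-0.0, 0.668, 0.745, 0.0]
contact_force: [0.3, 0.9, 0.5]
opening: 0.104
gripper_force: 15.0
```

Call:
play_rows(moves=[[[-42,23,0],0,4],[[-30,16,0],0,4],[[-10,6,0],0,4],[[0,0,0],0,4]])

```text
t: 10.35
eef_pos: [0.6336, -0.2574, 0.121]
eef_rot: [-0.0, 0.668, 0.744, -0.001]
contact_force: [-0.6, -0.2, -1.0]
opening: 0.113
gripper_force: 15.0
```

```bash
python3 - <<'E'
from h import *
to(.63,-.258,.03,yaw=5)
p=snapshot('scene'); save(p,'sp1c.png',(150,170,300,290),4)
E
```

```text
tcp [ 0.6336 -0.2574  0.121 ] yaw 6.1 t 10.35 q7 0.67 op 10.6 tool mm [-0.2 -3.6 91. ] after turn  turn needed 1.1
```

View pics/sp1c.png

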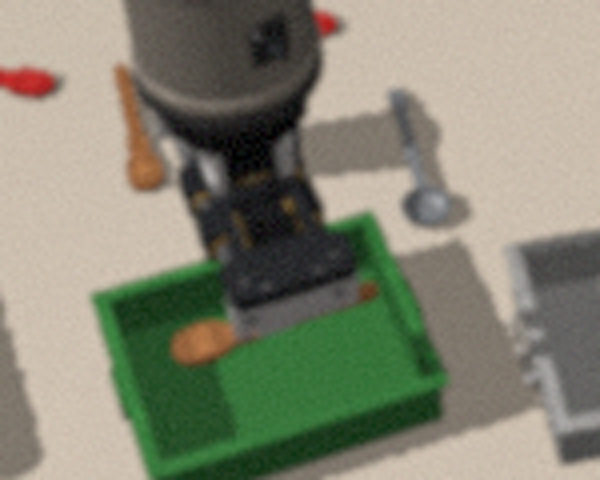

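Spoon a hangs lengthwise within the tub walls, crop (270,330). Lower and release.

Call:
play_rows(moves=[[[0,-3,30],1,4],[[0,0,30],0,4],[[0,0,20],0,4],[[0,0,12],0,4],[[0,0,0],0,4],[[0,0,0],0,30],[[0,0,0],0,30],[[0,0,0],0,30]])

```text
t: 11.2
eef_pos: [0.6312, -0.2563, 0.0308]
eef_rot: [0.001, 0.674, 0.739, 0.0]
contact_force: [0.6, -0.0, 0.6]
opening: 0.314
gripper_force: 0.0
```

Call:
play_rows(moves=[[[0,0,-15],0,30],[[0,0,-45],0,60],[[0,0,-45],0,84],[[0,0,0],0,84]])

```text
t: 11.6
eef_pos: [0.6334, -0.2581, 0.1423]
eef_rot: [0.004, 0.675, 0.738, 0.002]
contact_force: [0.8, 0.2, -0.1]
opening: 0.54
gripper_force: 0.0
```

```bash
python3 - <<'E'
from h import *
to(.413,-.227,.134)
E
```

```text
tcp [ 0.6334 -0.2581  0.1423] yaw 5.2 t 11.6 q7 0.66 op 50.7 tool mm [  50.8 -216.8    6.3] after turn  turn needed None
```

Call:
play_rows(moves=[[[5,-24,0],0,84],[[9,-40,0],0,84],[[9,-40,0],0,84],[[9,-40,0],0,84],[[9,-36,0],0,84],[[7,-25,0],0,84],[[3,-12,6],0,84],[[0,0,0],0,84]], squeeze=10)

```text
t: 12.4
eef_pos: [0.4092, -0.2249, 0.1288]
eef_rot: [-0.0, 0.674, 0.738, 0.001]
contact_force: [0.6, 0.6, -0.1]
opening: 0.895
gripper_force: 0.0
```

```bash
python3 - <<'E'
from h import *
to(.413,-.227,.047)
p=snapshot('scene'); save(p,'c2.png',(140,130,300,250),4)
for q in('cup_a','wooden_spoon_a'):
  for d in place_of(p,q): print(world(p,d['location']).round(3),d['conf'])
E
```

```text
tcp [ 0.4092 -0.2249  0.1288] yaw 5.2 t 12.4 q7 0.65 op 84.2 tool mm [-2.5  3.5 81.8] after turn  turn needed None
[ 0.412 -0.227  0.   ] 0.79
[0.615 0.251 0.001] 0.74
[ 0.621  0.297 -0.001] 0.64
[ 0.725 -0.448 -0.003] 0.87
[ 0.628 -0.255  0.004] 0.64
[ 0.273 -0.411  0.003] 0.6
[ 0.361 -0.314 -0.001] 0.46
[ 0.28  -0.207 -0.001] 0.44
```

View pics/c2.png

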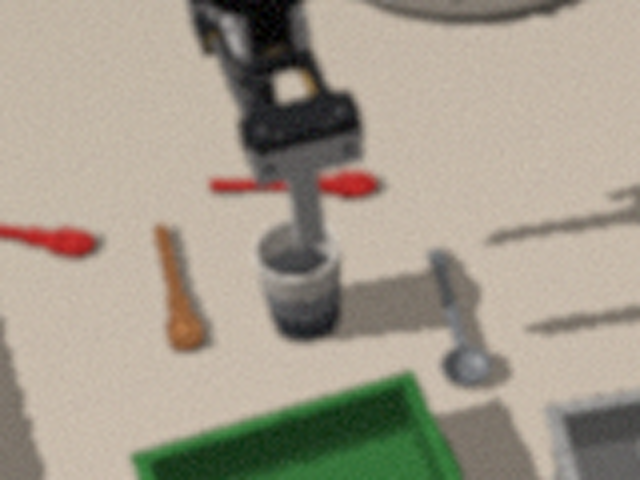

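The gripper is over cup 2, crop (300,280). Descend, grip and lift.

Call:
play_rows(moves=[[[-2,3,20],0,84],[[0,0,30],0,84],[[0,0,22],0,84],[[0,0,10],0,84],[[0,0,0],0,84],[[0,0,0],0,40],[[0,0,0],0,40],[[0,0,0],0,40]], squeeze=10)

```text
t: 13.35
eef_pos: [0.4138, -0.2269, 0.0475]
eef_rot: [0.001, 0.674, 0.739, 0.0]
contact_force: [0.7, 1.3, -0.2]
opening: 0.678
gripper_force: 0.0
```

Call:
play_rows(moves=[[[0,0,0],0,40],[[0,0,-15],0,40],[[0,0,-35],0,40],[[0,0,-35],0,40],[[0,0,0],0,40]])

```text
t: 13.85
eef_pos: [0.415, -0.2277, 0.1354]
eef_rot: [0.002, 0.674, 0.738, 0.002]
contact_force: [0.9, -0.5, -1.4]
opening: 0.637
gripper_force: 10.0
```

```bash
python3 - <<'E'
from h import *
to(.611,.207,.132)
E
```

```text
tcp [ 0.415  -0.2277  0.1354] yaw 5.2 t 13.85 q7 0.66 op 59.9 tool mm [415.2 234.5   4.2] after turn  turn needed None
```

The opening is larger than on the first cup (59.9 vs 57.8 mm), so I check how it hangs.

```bash
python3 - <<'E'
from h import *
p=snapshot('scene'); save(p,'c2b.png',(150,100,290,220),5)
s=sensors.get_state(); print(s['opening']*94,s['gripper_force'],s['contact_force'])
E
```

```text
59.53070993184848 10.00004757894203 [-0.18782269 -0.12367779 -0.21723419]
```

View pics/c2b.png

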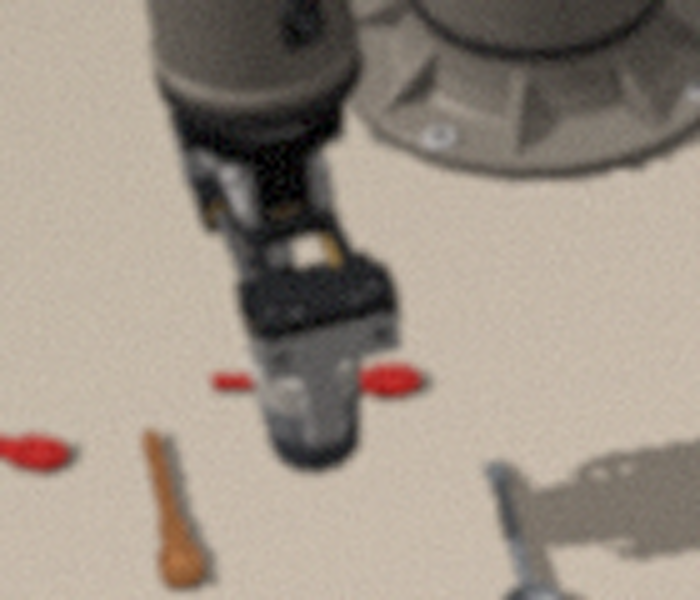

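```bash
python3 - <<'E'
from h import *
p=snapshot('scene')
a=np.linspace(0,6.28,60)
for z in (.075,.08,.085,.09,.095,.1): print(z,max(pix(p,(.415+.024*np.cos(t),-.228+.024*np.sin(t),z))[1] for t in a).round(1))
for q in('cup_a',):
  for d in place_of(p,q): print(world(p,d['location']).round(3),d['conf'])
for d in silhouettes(p,'cup_a'):
  v,u=np.nonzero(d['mask']); print(d['conf'],u.min(),u.max(),v.min(),v.max())
E
```

```text
0.075 198.2
0.08 196.9
0.085 195.7
0.09 194.4
0.095 193.1
0.1 191.8
[0.618 0.298 0.001] 0.84
[ 0.414 -0.228  0.087] 0.66
0.81 200 221 170 194
0.66 411 435 197 225
0.22 358 379 160 184
```

The cup bottom is at about 0.088 m, 47 mm below the TCP, so it has not slipped. Carry it to the second pocket.

Call:
play_rows(moves=[[[20,11,0],0,40],[[40,22,0],0,40],[[40,22,0],0,40],[[40,22,0],0,40],[[40,23,0],0,40],[[40,23,0],0,40],[[40,23,0],0,40],[[40,23,0],0,40]])

```text
t: 14.85
eef_pos: [0.5541, 0.0889, 0.1303]
eef_rot: [-0.001, 0.674, 0.738, -0.001]
contact_force: [0.5, -1.5, 0.6]
opening: 0.635
gripper_force: 10.0
```

Call:
play_rows(moves=[[[40,23,0],0,40],[[40,23,0],0,40],[[25,14,0],0,40],[[10,5,0],0,40],[[0,0,0],0,40]])

```text
t: 15.35
eef_pos: [0.608, 0.2085, 0.13]
eef_rot: [-0.0, 0.674, 0.739, -0.001]
contact_force: [-0.4, 0.5, 0.2]
opening: 0.633
gripper_force: 10.0
```

```bash
python3 - <<'E'
from h import *
to(.611,.207,.052)
p=snapshot('scene')
for d in place_of(p,'cup_a'): print(world(p,d['location']).round(3),d['conf'])
E
```

```text
tcp [0.608  0.2085 0.13  ] yaw 5.3 t 15.35 q7 -0.12 op 59.5 tool mm [-1.7  3.  78. ] after turn  turn needed None
[0.606 0.207 0.08 ] 0.9
[0.614 0.302 0.003] 0.63
```

Call:
play_rows(moves=[[[-1,4,20],0,40],[[0,0,30],0,40],[[0,0,14],0,40],[[0,0,8],0,40],[[0,0,5],0,40],[[0,0,0],0,40],[[0,0,0],0,78],[[0,0,0],0,78]])

```text
t: 16.25
eef_pos: [0.613, 0.2072, 0.0555]
eef_rot: [0.0, 0.674, 0.738, 0.001]
contact_force: [0.6, 0.2, -0.7]
opening: 0.767
gripper_force: 0.0
```

Call:
play_rows(moves=[[[0,0,0],0,78],[[0,0,-20],0,78],[[0,0,-40],0,78],[[0,0,-40],0,60],[[0,0,0],0,40]])

```text
t: 16.75
eef_pos: [0.6153, 0.2077, 0.1602]
eef_rot: [0.001, 0.674, 0.738, 0.004]
contact_force: [0.2, 0.4, -0.1]
opening: 0.695
gripper_force: 0.0
```

```bash
python3 - <<'E'
from h import *
to(.442,-.128,.15,yaw=89)
to(.442,-.128,.15,turn=-84)
p=snapshot('scene')
for d in place_of(p,'cup_a'): print(world(p,d['location']).round(3),d['conf'])
E
```

```text
tcp [0.6153 0.2077 0.1602] yaw 5.2 t 16.75 q7 -0.13 op 65.4 tool mm [-318.7 -202.9    7.9] after turn  turn needed -83.8
tcp [0.6153 0.2077 0.1602] yaw 5.2 t 16.75 q7 -0.13 op 65.4 tool mm [-318.7 -202.9    7.9] after turn [ 168.5 -338.1    7.9] turn needed None
[0.612 0.208 0.008] 0.97
[0.618 0.302 0.001] 0.6
```

Call:
play_rows(moves=[[[0,0,0],-8.5,40],[[0,0,0],-8.5,40],[[0,0,0],-8.5,40],[[0,0,0],-8.5,40],[[0,0,0],-8.5,40],[[0,0,0],-8.5,40],[[0,0,0],-8.5,40],[[0,0,0],-8.5,40]])

```text
t: 17.65
eef_pos: [0.6119, 0.2069, 0.1532]
eef_rot: [-0.001, 0.143, 0.99, -0.0]
contact_force: [-0.4, -0.2, -0.5]
opening: 0.427
gripper_force: 0.0
```

Call:
play_rows(moves=[[[0,0,0],-8,40],[[0,0,0],-8,40],[[22,-43,0],0,40],[[22,-43,0],0,40],[[22,-43,0],0,40],[[22,-43,0],0,40],[[22,-43,0],0,40],[[22,-43,0],0,40]])

```text
t: 18.45
eef_pos: [0.4752, -0.0505, 0.1537]
eef_rot: [-0.001, 0.007, 1.0, 0.0]
contact_force: [1.1, -0.3, 0.2]
opening: 0.427
gripper_force: 0.0
```

Call:
play_rows(moves=[[[22,-43,20],0,40],[[14,-36,40],0,40],[[0,0,30],0,40],[[0,0,0],0,40]])

```text
t: 18.85
eef_pos: [0.4393, -0.1225, 0.0663]
eef_rot: [-0.003, 0.008, 1.0, 0.0]
contact_force: [-0.4, -0.5, 1.0]
opening: 0.427
gripper_force: 0.0
```

```bash
python3 - <<'E'
from h import *
to(.442,-.1275,.0185,yaw=89)
for n in('scene','top'):
  p=snapshot(n)
  for d in place_of(p,'steel_spoon')[:2]: print(world(p,d['location']).round(3),d['conf'])
  if n=='scene': save(p,'st.png',(190,130,330,235),4)
E
```

```text
tcp [ 0.4393 -0.1225  0.0663] yaw 89.1 t 18.85 q7 1.8 op 40.1 tool mm [-3.1 -5.  47.8] after turn  turn needed 0.1
[ 0.446 -0.127  0.   ] 0.75
[ 0.65  -0.005 -0.002] 0.37
[ 0.422  0.235 -0.004] 0.53
```

View pics/st.png

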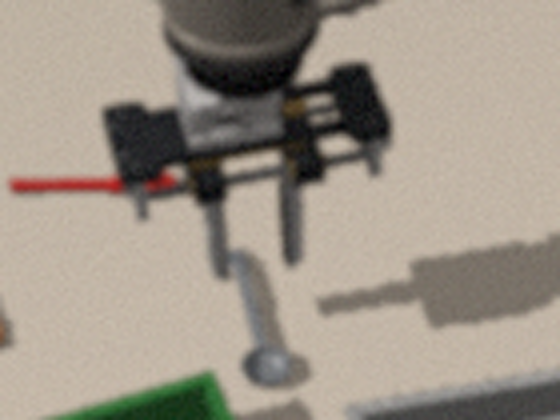

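Fingers straddle the steel handle, crop (245,265). Fine correction, descend, grip.

Call:
play_rows(moves=[[[-4,-4,15],0,40],[[0,0,20],0,40],[[0,0,10],0,40],[[0,0,1],0,40],[[0,0,0],0,40],[[0,0,0],0,4],[[0,0,0],0,4],[[0,0,0],0,4]], squeeze=30)

```text
t: 19.85
eef_pos: [0.4466, -0.1262, 0.024]
eef_rot: [0.0, 0.007, 1.0, -0.0]
contact_force: [1.1, -0.2, 0.7]
opening: 0.208
gripper_force: 0.0
```

Call:
play_rows(moves=[[[0,0,0],0,4],[[0,0,0],0,4],[[0,0,-15],0,4],[[0,0,-35],0,4],[[0,0,-40],0,4],[[0,0,0],0,4]])

```text
t: 20.45
eef_pos: [0.4485, -0.1267, 0.1175]
eef_rot: [0.003, 0.007, 1.0, -0.0]
contact_force: [-0.1, -0.6, -0.7]
opening: 0.091
gripper_force: 29.9
```

```bash
python3 - <<'E'
from h import *
to(.652,-.004,.11,yaw=-4)
to(.652,-.004,.11,turn=93)
p=snapshot('scene'); save(p,'st2.png',(190,110,330,215),4)
E
```

```text
tcp [ 0.4485 -0.1267  0.1175] yaw 89.2 t 20.45 q7 1.78 op 8.5 tool mm [-201.7  125.6    8.7] after turn  turn needed -86.8
tcp [ 0.4485 -0.1267  0.1175] yaw 89.2 t 20.45 q7 1.78 op 8.5 tool mm [-201.7  125.6    8.7] after turn [135.9 194.9   8.7] turn needed None
```

View pics/st2.png

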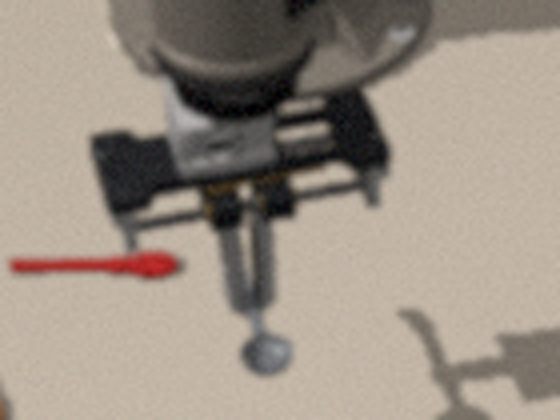

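The steel spoon is held level, bowl at crop (267,353). Turn it and carry it to the pan.

Call:
play_rows(moves=[[[0,0,0],8.5,4],[[0,0,0],8.5,4],[[0,0,0],8.5,4],[[0,0,0],8.5,4],[[0,0,0],8.5,4],[[0,0,0],8.5,4],[[0,0,0],8.5,4],[[0,0,0],8.5,4]])

```text
t: 21.3
eef_pos: [0.4456, -0.1262, 0.1125]
eef_rot: [-0.001, 0.567, 0.823, -0.001]
contact_force: [0.5, 0.1, -0.4]
opening: 0.091
gripper_force: 29.9
```

Call:
play_rows(moves=[[[0,0,0],8.5,4],[[0,0,0],8.5,4],[[0,0,0],8,4],[[20,30,0],0,4],[[29,41,0],0,4],[[29,41,0],0,4],[[29,41,0],0,4],[[20,30,0],0,4]])

```text
t: 22.1
eef_pos: [0.6384, -0.0094, 0.1117]
eef_rot: [-0.0, 0.729, 0.684, -0.001]
contact_force: [-0.9, -0.8, 0.4]
opening: 0.092
gripper_force: 29.9
```

Call:
play_rows(moves=[[[9,12,0],0,4],[[0,0,0],0,4]])

```text
t: 22.3
eef_pos: [0.65, -0.0021, 0.1114]
eef_rot: [-0.0, 0.729, 0.684, -0.001]
contact_force: [-0.4, 0.4, -1.0]
opening: 0.089
gripper_force: 29.9
```

```bash
python3 - <<'E'
from h import *
to(.652,-.004,.03,yaw=-4)
p=snapshot('scene'); save(p,'st3.png',(250,160,390,295),4)
E
```

```text
tcp [ 0.65   -0.0021  0.1114] yaw -3.7 t 22.3 q7 0.1 op 8.4 tool mm [-1.7  2.3 81.4] after turn  turn needed 0.3
```

View pics/st3.png

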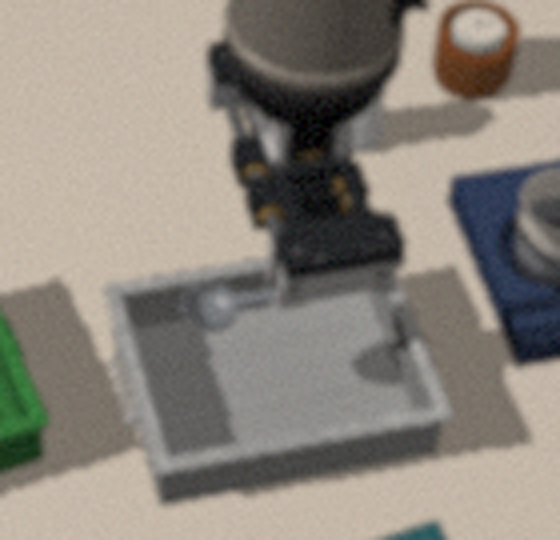

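The steel spoon hangs inside the pan walls, bowl at crop (215,305). All 14 pictures are now used, so the rest goes by numbers. Lower and release.

Call:
play_rows(moves=[[[0,2,25],0,4],[[0,0,28],0,4],[[0,0,20],0,4],[[0,0,10],0,4],[[0,0,0],0,4],[[0,0,0],0,30],[[0,0,0],0,30],[[0,0,0],0,30]])

```text
t: 23.15
eef_pos: [0.6516, -0.0039, 0.0312]
eef_rot: [0.0, 0.73, 0.683, 0.0]
contact_force: [-0.4, 0.1, -0.7]
opening: 0.299
gripper_force: 0.0
```

Call:
play_rows(moves=[[[0,0,-15],0,30],[[0,0,-45],0,40],[[0,0,-45],8.5,40],[[0,0,0],8.5,40],[[0,0,0],8.5,40],[[0,0,0],8.5,40],[[0,0,0],8.5,40],[[0,0,0],8.5,40]])

```text
t: 23.95
eef_pos: [0.6515, -0.0037, 0.137]
eef_rot: [-0.0, 0.954, 0.3, 0.001]
contact_force: [-0.0, 0.4, -0.7]
opening: 0.423
gripper_force: 0.0
```

Call:
play_rows(moves=[[[0,0,0],8.5,40],[[0,0,0],8.5,40],[[0,0,0],8.5,40],[[0,0,0],8.5,40],[[0,0,0],0,40]])

```text
t: 24.45
eef_pos: [0.6514, -0.0035, 0.1365]
eef_rot: [-0.0, 1.0, 0.009, 0.0]
contact_force: [-0.4, 0.1, 0.1]
opening: 0.427
gripper_force: 0.0
```

```bash
python3 - <<'E'
from h import *
to(.361,-.311,.12,yaw=90)
for n in('scene','top'):
  p=snapshot(n)
  for q in('steel_spoon','wooden_spoon_a'):
    for d in place_of(p,q): print(q,world(p,d['location']).round(3),d['conf'])
E
```

```text
tcp [ 0.6514 -0.0035  0.1365] yaw -88.9 t 24.45 q7 -1.16 op 40.1 tool mm [-296.1  302.    16.3] after turn  turn needed 1.1
steel_spoon [ 0.65  -0.001  0.003] 0.54
wooden_spoon_a [ 0.281 -0.206 -0.002] 0.75
wooden_spoon_a [ 0.727 -0.451 -0.002] 0.7
wooden_spoon_a [ 0.364 -0.311  0.001] 0.66
wooden_spoon_a [ 0.275 -0.411  0.004] 0.57
wooden_spoon_a [ 0.63  -0.255  0.006] 0.52
steel_spoon [ 0.649 -0.001  0.003] 0.69
wooden_spoon_a [ 0.285 -0.203 -0.003] 0.84
wooden_spoon_a [ 0.631 -0.254  0.002] 0.8
wooden_spoon_a [ 0.273 -0.413 -0.004] 0.7
wooden_spoon_a [ 0.359 -0.311 -0.   ] 0.56
```

Call:
play_rows(moves=[[[-20,20,0],1,40],[[-35,35,0],0,40],[[-35,35,0],0,40],[[-35,35,0],0,40],[[-35,35,0],0,40],[[-35,35,0],0,40],[[-35,35,0],0,40],[[-35,37,0],0,40]], squeeze=15)

```text
t: 25.55
eef_pos: [0.3867, -0.2724, 0.1358]
eef_rot: [-0.0, 1.0, 0.003, 0.0]
contact_force: [1.3, -0.3, 0.4]
opening: 0.426
gripper_force: 0.0
```

Call:
play_rows(moves=[[[-25,27,0],0,40],[[-6,8,0],0,40],[[0,0,30],0,40],[[0,0,35],0,40],[[0,0,0],0,40]])

```text
t: 26.05
eef_pos: [0.356, -0.3054, 0.0681]
eef_rot: [-0.001, 1.0, 0.002, -0.002]
contact_force: [0.2, -0.1, -0.1]
opening: 0.426
gripper_force: 0.0
```

```bash
python3 - <<'E'
from h import *
to(.361,-.311,.0185,yaw=90)
E
```

```text
tcp [ 0.356  -0.3054  0.0681] yaw -89.7 t 26.05 q7 -0.45 op 40.0 tool mm [ 5.2  5.7 49.6] after turn  turn needed 0.3
```

Call:
play_rows(moves=[[[5,6,15],0,40],[[0,0,20],0,40],[[0,0,10],0,40],[[0,0,4],0,40],[[0,0,0],0,40],[[0,0,0],0,4],[[0,0,0],0,4],[[0,0,0],0,4]])

```text
t: 26.85
eef_pos: [0.3627, -0.3126, 0.022]
eef_rot: [0.0, 1.0, 0.002, 0.0]
contact_force: [1.3, -0.1, 0.1]
opening: 0.206
gripper_force: 0.0
```

Call:
play_rows(moves=[[[0,0,0],0,4],[[0,0,0],0,4],[[0,0,-20],0,4],[[0,0,-40],0,4],[[0,0,-40],0,4],[[0,0,0],0,4]])

```text
t: 27.45
eef_pos: [0.3639, -0.3138, 0.125]
eef_rot: [0.001, 1.0, 0.002, 0.002]
contact_force: [0.6, 0.6, -1.2]
opening: 0.106
gripper_force: 15.0
```

```bash
python3 - <<'E'
from h import *
to(.578,-.256,.11,yaw=5)
to(.578,-.256,.11,turn=-95)
p=snapshot('scene')
for d in place_of(p,'wooden_spoon_a'): print(world(p,d['location']).round(3),d['conf'])
E
```

```text
tcp [ 0.3639 -0.3138  0.125 ] yaw -89.8 t 27.45 q7 -0.54 op 10.0 tool mm [214.2 -57.1  15.9] after turn  turn needed 85.2
tcp [ 0.3639 -0.3138  0.125 ] yaw -89.8 t 27.45 q7 -0.54 op 10.0 tool mm [214.2 -57.1  15.9] after turn [ 38.2 218.4  15.9] turn needed None
[ 0.629 -0.255  0.008] 0.84
[ 0.724 -0.452 -0.002] 0.7
[ 0.367 -0.317  0.105] 0.67
[ 0.276 -0.411  0.002] 0.61
[ 0.279 -0.208 -0.002] 0.53
```

Call:
play_rows(moves=[[[0,0,0],-8.5,4],[[0,0,0],-8.5,4],[[0,0,0],-8.5,4],[[0,0,0],-8.5,4],[[0,0,0],-8.5,4],[[0,0,0],-8.5,4],[[0,0,0],-8.5,4],[[0,0,0],-8.5,4]])

```text
t: 28.35
eef_pos: [0.3617, -0.3121, 0.1203]
eef_rot: [-0.001, 0.826, 0.563, -0.0]
contact_force: [0.2, -0.5, -0.9]
opening: 0.109
gripper_force: 15.0
```

Call:
play_rows(moves=[[[0,0,0],-8.5,4],[[0,0,0],-8.5,4],[[0,0,0],-8.5,4],[[4,25,0],-1.5,4],[[7,40,0],0,4],[[7,40,0],0,4],[[7,40,0],0,4],[[7,40,0],0,4]])

```text
t: 29.15
eef_pos: [0.5446, -0.2636, 0.1197]
eef_rot: [-0.001, 0.674, 0.738, -0.0]
contact_force: [0.3, -1.8, 0.8]
opening: 0.109
gripper_force: 15.0
```

Call:
play_rows(moves=[[[4,24,0],0,4],[[2,9,0],0,4],[[0,0,0],0,4]])

```text
t: 29.45
eef_pos: [0.576, -0.2551, 0.1199]
eef_rot: [-0.001, 0.674, 0.739, -0.0]
contact_force: [-1.4, -0.7, -0.8]
opening: 0.107
gripper_force: 15.0
```

```bash
python3 - <<'E'
from h import *
to(.578,-.256,.029,yaw=5)
p=snapshot('scene')
for d in place_of(p,'wooden_spoon_a')[:5]: print(world(p,d['location']).round(3),d['conf'])
E
```

```text
tcp [ 0.576  -0.2551  0.1199] yaw 5.3 t 29.45 q7 0.66 op 10.0 tool mm [-1.2  2.1 90.9] after turn  turn needed 0.3
[ 0.726 -0.45  -0.003] 0.76
[ 0.577 -0.259  0.099] 0.65
[ 0.281 -0.209 -0.003] 0.64
[ 0.631 -0.252  0.006] 0.56
[ 0.272 -0.41   0.006] 0.45
```

Call:
play_rows(moves=[[[-1,2,25],0,4],[[0,0,32],0,4],[[0,0,22],0,4],[[0,0,12],0,4],[[0,0,0],0,4],[[0,0,0],0,26],[[0,0,0],0,26],[[0,0,0],0,26]])

```text
t: 30.35
eef_pos: [0.5788, -0.2566, 0.0317]
eef_rot: [0.001, 0.674, 0.738, 0.0]
contact_force: [0.0, -0.3, -1.1]
opening: 0.269
gripper_force: 0.0
```

Call:
play_rows(moves=[[[0,0,-15],0,26],[[0,0,-45],0,26],[[0,0,-45],0,26],[[0,0,-45],0,26],[[0,-40,-20],0,26],[[0,-40,0],0,26],[[0,0,0],0,26],[[0,0,0],0,26]])

```text
t: 31.15
eef_pos: [0.4985, -0.2638, 0.2022]
eef_rot: [0.001, 0.675, 0.738, 0.001]
contact_force: [0.3, 0.3, 0.5]
opening: 0.279
gripper_force: 0.0
```

```bash
python3 - <<'E'
from h import *
for n in('scene','top'):
  p=snapshot(n)
  for q in('steel_spoon','wooden_spoon_a','cup_a','salt_shaker','tealight_glass'):
    for d in place_of(p,q): 
      if d['conf']>.4: print(q,world(p,d['location']).round(3),round(d['conf'],2))
E
```

```text
steel_spoon [ 0.577 -0.259  0.009] 0.61
steel_spoon [ 0.65  -0.004  0.001] 0.57
wooden_spoon_a [ 0.629 -0.254  0.008] 0.75
wooden_spoon_a [ 0.578 -0.259  0.006] 0.72
wooden_spoon_a [ 0.277 -0.413  0.004] 0.47
cup_a [0.613 0.208 0.006] 0.79
cup_a [0.613 0.298 0.   ] 0.7
cup_a [ 0.596 -0.26  -0.001] 0.64
cup_a [ 0.651 -0.004  0.003] 0.41
salt_shaker [ 0.454  0.127 -0.002] 0.7
tealight_glass [ 0.415  0.237 -0.001] 0.59
steel_spoon [ 0.651 -0.003  0.005] 0.52
wooden_spoon_a [ 0.63  -0.253  0.004] 0.68
wooden_spoon_a [ 0.574 -0.256  0.004] 0.47
cup_a [0.61  0.206 0.003] 0.93
cup_a [0.619 0.301 0.002] 0.64
salt_shaker [0.456 0.128 0.002] 0.74
tealight_glass [ 0.417  0.232 -0.006] 0.98
```

All five are in place and the bystanders have not moved. Handing in.

```bash
python3 -c "
from h import *
print(job.hand_in())"
```

```text
the job is handed in; nothing more can be done
None
```

I handed the job in at about 31 s of the 128 s, with no verdict returned; by the last camera measurements, both cups are in the carrier pockets, both wooden spoons are in the compost tub, the steel spoon is in the cutlery pan, and the salt shaker and tea-light glass have not moved.

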